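Check a stamping die on the swing-arm height gauge

ROBOT

A 6-joint arm with a two-finger parallel gripper is mounted at the origin on the work surface. World frame = base frame: x ahead of the robot, y to its left, z up, the work surface at z = 0. Lengths are in m, angles in rad, forces in N, time in s.
With the tool pointing down it reaches from about 0.4 to 0.825 m from the base axis. Payload 7 kg.
Tool frame: the origin (TCP) lies on the mounting face of the last link; the fingertips stand 178 mm ahead of it and the grasp point (between the pads) lies 159 mm ahead of it; z points along the fingers, y is the direction in which the jaws open and shut (so a half turn about z gives the same grasp; the last joint's range is limited). The gripper opens to 88 mm and grips with 3 to 60 N. Pads are 19 mm wide; open, the fingers measure 130 mm over their backs; the gripper's body (78 mm by 193 mm) begins 47 mm behind the grasp point.
Start: joints at [-0.943, 0.359, 0.012, 0, -1.224, -0.288], TCP at [0.225, -0.636, 0.405] pointing down, gripper open.
Joint ranges: [-3.07, 3.07], [-1.43, 2.12], [-1.02, 1.25], [-3.03, 1.67], [-3.05, -0], [-3.03, 3.03]. Speed limits (rad/s): [2.39, 2.39, 3.01, 3.14, 3.14, 3.14].

INTERFACE

Orientations are given as [roll, pitch, yaw] about the fixed x, y, z axes, in that order (R = Rz(yaw) Ry(pitch) Rx(roll)).
In Python, from station import * gives the robot as it stands.
- The arm moves only by the tool arm_command, never from a script. Its argument "targets" is a list of rows, each a list of 3 entries, a list of its own where there are three numbers: the turn, a rotation vector about the world's x, y, z in rad, then the shift along the world's x, y, z in mm, then the closure, from 0 (fully open) to 1 (shut). In form: [[[wx, wy, wz], [tx, ty, tz], fingers], ...]. A call has 1 to 8 rows; each row shifts and turns the commanded pose from where the row before left it; what a row does not reach is not made up. A row lasts 1/10 s, in which the tool goes at most 50 mm and 8.59 degrees, less where a joint would pass 70% of its speed; a pose out of reach is approached as far as the arm can. A call with a gripper value outside its range is refused whole. The fingers move at their own pace and stop on an object; "squeeze" is the grip in N (left out, the last holds). Time passes only in rows, so rows that do not move let the fingers close. It gives the time, the measured TCP pose, the force and the opening at its end, in the units of the state.
- get_state(): the state, without advancing time (a new reading comes with each control period).
- grab_frame(name): name is "scene" or "top" or "wrist"; returns (picture, depth): 400x640x3 uint8, red, green, blue; 400x640 float32, m along the optical axis (not along the pixel's ray), 0 where there is no reading.
- camera_params(name): a dict with "mtx" (3x3 intrinsics, pixels), "eye" and "orientation" of the camera in the world. Camera axes: x right, y down, z forward; pixel columns grow to the right and rows downward; lengths in m; the calibration is good to about 2 mm. A picture is of the moment at which its call begins: read the wrist's pose just before it. camera_params takes no time and is no camera call; for the wrist camera it gives the pose at the moment of the call.
- job_done(): hands the job in, once; it reports no verdict.
The state is a dict: "t": time; "q": joint angles; "qd": joint speeds; "joint_efforts": joint torques, N m; "eef_pos": TCP position; "ee_rot": TCP orientation; "force": force on the tool from outside, world axes, zero at the start; "moment": the same for the moment, N m; "width": finger opening in m.
Only numpy, scipy, OpenCV 4.12 (cv2) and the standard library are available. Lean on these libraries where they do the work, as an engineer would, in place of code of your own. Each camera call takes 0.05 s, during which the arm holds its last target.

TASK

Check the height of the brass-faced stamping die on the blue bench gauge: stand it flat, brass up, on the middle of the round steel anvil, then lift the gauge's foot by its red knob, swing the arm over and lower the foot gently onto the middle of the brass, leaving it resting there under its own spring so that it shows the die's height. Do not let go of the knob with the foot still up in the air, nor press it hard into the brass, and leave the grey-faced die, the setting master and the foil roll where they are.

Things in the scene. Friction and masses are not known exactly. Their poses are not given: they have to be found in the camera images.
- die: The stamping die to be checked: a block 80 x 48 mm and 23 mm high, 0.3 to 0.5 kg: aluminium backing 16 mm thick, below a 7 mm brass face with a fine engraved border and a plain middle. It lies on the bench brass up. Origin at the centre of its underside; x along the 80 mm length, y along the 48 mm width, z up out of the brass.
- anvil (a point): Centre of the top face of the anvil, a round steel disc of 70 mm diameter, 32 mm above the bench, 10 mm proud of the gauge's blue base (270 x 140 mm, 22 mm thick, fixed). Axes are the gauge's: x points from the anvil to the column, z up. The base reaches 75 mm to -x and 195 mm to +x of the anvil centre.
- hinge (a point): Point on the axis of the gauge's upright column (28 mm diameter, top 213 mm above the bench), 150 mm from the anvil centre along the gauge's x, at the arm's height (108 mm). The grey arm swings level about this axis, underside 95 mm above the bench. The point turns with the arm; its -x axis points along the arm to the spindle.
- swing (a joint): Swing of the gauge arm about the column, rad. 0: the spindle is exactly over the anvil centre. Positive: turned clockwise seen from above (about -z). Range -0.35 to 1.45; starts swung clear at 0.95 to 1.3 (spindle off to the gauge's +y side of the anvil). Friction hinge (about 0.12 N m): it stays where it is left.
- spindle (a joint): Height of the foot's underside above the anvil's top face, m: the gauge's reading, followed by the red pointer on the dial. 0 (lower stop, level with the anvil) to 0.050 (upper stop). Starts at 0, so the foot must be raised above the die's 23 mm to pass over it. Spring and weight press it down with about 2 N; let go when raised, it drops (damped, 12 N s/m).
- knob: Red lifting knob on top of the spindle, an upright cylinder 20 mm wide and high, origin at its centre, 208 mm above the bench at reading 0, 150 mm from the column axis. Pulled up it lifts the spindle at once; pushed down it only slides 6 mm down the rod on a spring under 1 N. It turns with the arm. Below it: the rod, then the black dial case (58 mm disc on edge), top 183 mm above the bench.
- foot: The gauge's foot, a flat steel disc of 14 mm diameter and 6 mm height at the lower end of the spindle, straight below the knob. Origin at the centre of its underside, z up; 32 mm above the bench when the reading is 0.
- grey_die: Bystander: another die, 70 x 48 mm, 23 mm high, grey metal face on a wooden backing. Origin at the centre of its underside, x along its length.
- master: Bystander: stepped steel setting master, 36 mm diameter at the foot, 24 mm above, 20 mm high. Origin at the centre of its underside.
- foil_roll: Bystander: upright roll of gold foil, 56 mm diameter, 100 mm high. Origin at the centre of its underside.
There are look-alikes about, which are no part of the job. Several things have the shape of the die; the one meant has the colours described above.

How it is judged:
By the outcome, as a careful person would: the job done as asked, in the order asked, and still so for the second after the job is handed in, with the robot touching nothing.
It also fails if it takes over 51 s, if anything falls off the work surface, if the arm or the gripper's body presses on something with over 40 N, if the wrist force passes 120 N, or if a joint passes its speed limit or range.

## Working session

There is one attempt and no reset: what is moved stays moved. The work goes in short steps, Python scripts to look and compute and a tool call to move; the robot and the scene stay as the last step left them, time stands still between calls to the robot, and variables do not carry over. Pictures are saved under pics/ and viewed, and the job is handed in when it is done.

Besides the shell and the picture viewer there is one more tool, called after ">>>" as a command line: name --argument value ..., lists and objects as JSON in quotes. arm_command: Moves the arm, as the interface text tells. Its arguments: {"type":"object","properties":{"targets":{"type":"array"},"squeeze":{"type":"number"}},"required":["targets"]}

```bash
ls; mkdir -p pics
cat > h.py <<'E'
from station import *
import numpy as np, cv2
from scipy.spatial.transform import Rotation as R
def snap(name,fn):
    p=camera_params(name); im,d=grab_frame(name)
    cv2.imwrite('pics/%s.png'%fn,cv2.cvtColor(im,cv2.COLOR_RGB2BGR)); np.savez('pics/%s.npz'%fn,im=im,d=d,mtx=p['mtx'],eye=p['eye'],o=np.array(p['orientation']))
    return im,d,p
def rot(o):
    o=np.array(o)
    return o if o.shape==(3,3) else R.from_euler('xyz',o).as_matrix()
def load(fn):
    return np.load('pics/%s.npz'%fn)
def w(f,u,v,z=None):
    K=f['mtx'];ray=np.array([(u-K[0,2])/K[0,0],(v-K[1,2])/K[1,1],1]);Rm=rot(f['o'])
    if z is None:
        dd=f['d'][int(round(v)),int(round(u))]
    else:
        dd=(z-f['eye'][2])/(Rm@ray)[2]
    return f['eye']+Rm@ray*dd
def proj(f,P):
    Rm=rot(f['o']);c=Rm.T@(np.array(P)-f['eye']);q=f['mtx']@c;return q[:2]/q[2]
E
python3 - <<'E'
from h import *
print(get_state())
for n in ['scene','top']:
    im,d,p=snap(n,n+'0'); print(n,p)
E
```

```text
pics
{'t': 0.0, 'q': array([-9.42907590e-01,  3.59362264e-01,  1.10356439e-02, -3.29793747e-04,
       -1.22408128e+00, -2.88105554e-01]), 'qd': array([ 0.00085083,  0.00036852, -0.00021981, -0.00110127,  0.00017843,
        0.00052297]), 'joint_efforts': array([-2.56829720e-03, -5.82714701e+01,  2.93046731e+01,  6.99692845e+00,
        6.77647971e-03, -1.25423503e-04]), 'eef_pos': array([ 0.22489487, -0.6362184 ,  0.40373193]), 'ee_rot': array([ 3.13995941e+00, -1.60698465e-04, -2.80192166e+00]), 'force': array([-0.2330308 ,  0.39504336,  0.00652077]), 'moment': array([ 0.00623226, -0.0071657 , -0.00392633]), 'width': 0.08754067356406504}
scene {'mtx': array([[465.49365389,   0.        , 315.07358048],
       [  0.        , 465.49365389, 204.26130432],
       [  0.        ,   0.        ,   1.        ]]), 'eye': array([ 1.12075296, -0.73327973,  0.77709665]), 'orientation': array([-2.19755985,  0.00596685,  0.7650043 ])}
top {'mtx': array([[475.04695244,   0.        , 308.28134807],
       [  0.        , 475.04695244, 198.33013649],
       [  0.        ,   0.        ,   1.        ]]), 'eye': array([ 0.44902283, -0.10630103,  1.39308905]), 'orientation': array([-3.05877339, -0.00697843, -1.56693655])}
```

View pics/scene0.png

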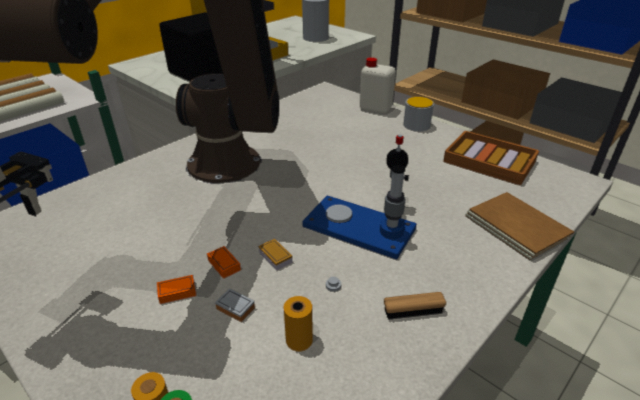

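View pics/top0.png

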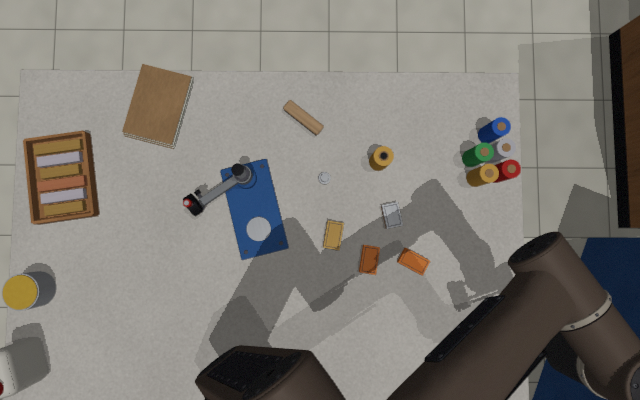

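Run:
```python
from h import *
a=cv2.imread('pics/top0.png'); b=cv2.imread('pics/scene0.png')
cv2.imwrite('pics/c1.png',cv2.resize(a[180:290,300:450],None,fx=5,fy=5,interpolation=cv2.INTER_CUBIC))
cv2.imwrite('pics/c2.png',cv2.resize(b[220:330,140:300],None,fx=5,fy=5,interpolation=cv2.INTER_CUBIC))
cv2.imwrite('pics/c3.png',cv2.resize(a[145:270,170:300],None,fx=4.7,fy=4.7,interpolation=cv2.INTER_CUBIC))
```

```text
(no output)
```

View pics/c1.png

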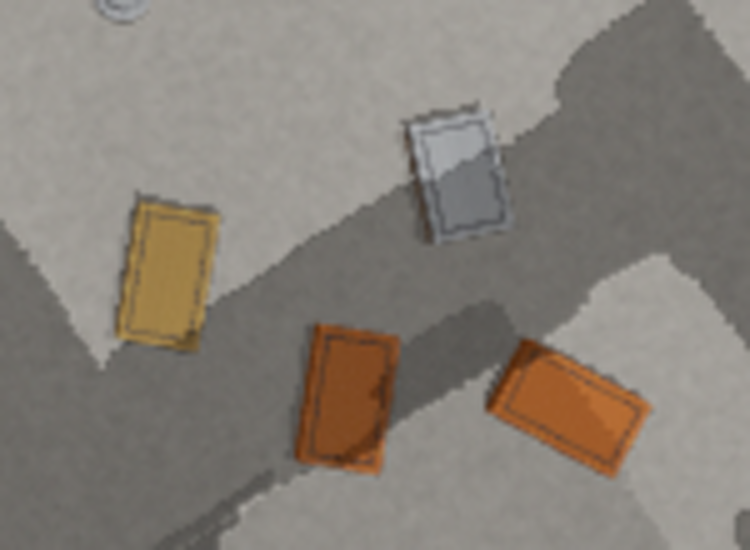

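View pics/c2.png

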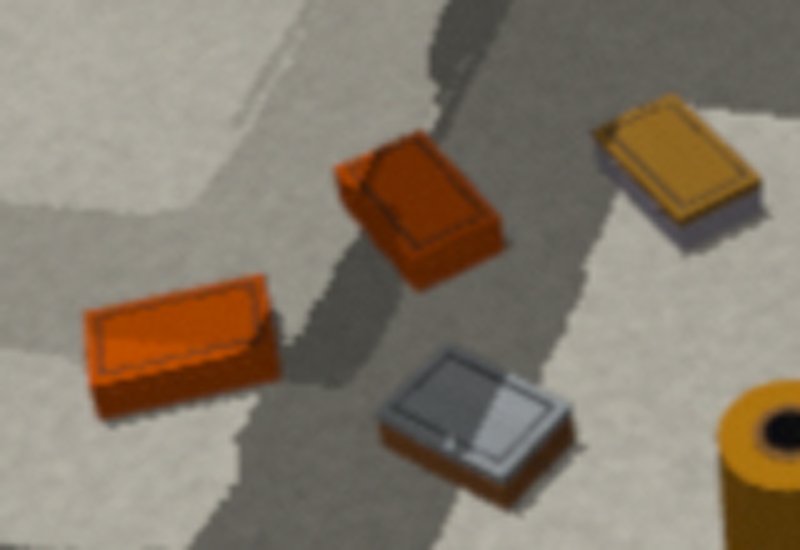

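View pics/c3.png

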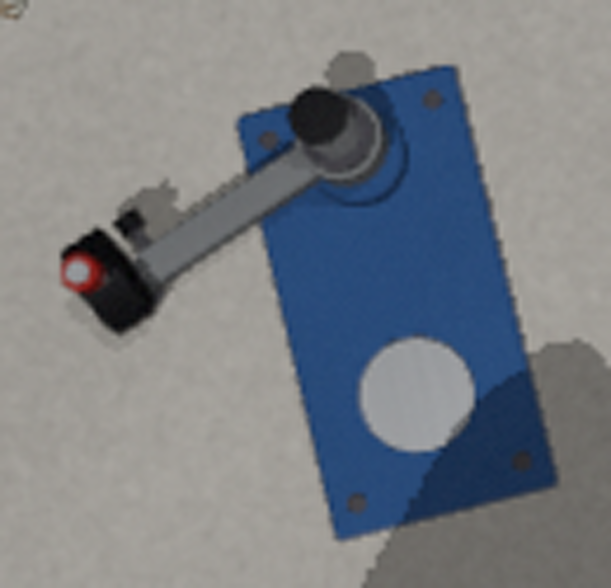

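Run:
```python
from h import *
f=load('top0'); s=load('scene0')
def c(x,y,k,u0,v0): return ((x+.5)/k-.5+u0,(y+.5)/k-.5+v0)
P=np.array([w(f,*c(x,y,5,300,180),.023) for x,y in [(137,202),(217,212),(197,348),(118,338)]])
m=P.mean(0);dx=(P[2]+P[3]-P[0]-P[1])/2; print('die',m,np.linalg.norm(dx),np.linalg.norm(P[1]-P[0]),np.degrees(np.arctan2(dx[1],dx[0])))
C=lambda x,y,z:w(f,*c(x,y,4.7,170,145),z)
A=C(417,394,.032);print('anvil',A)
B=np.array([C(x,y,.022) for x,y in [(239,117),(457,67),(556,484),(339,539)]])
e=(B[0]+B[1]-B[2]-B[3])/2; print('base ctr',B.mean(0),np.linalg.norm(e),'gx deg',np.degrees(np.arctan2(e[1],e[0])))
gx=e/np.linalg.norm(e);gx[2]=0; print('anvil from base',B.mean(0)-gx*.06, 'hinge',A+gx*.15)
k=C(77,272,.218);print('knob top',k)
K=C(320,113,.213);print('column top',K)
for n,(u,v) in {'foil':(381,156),'master':(324,178),'grey':(391,214)}.items(): print(n,w(f,u,v),)
# scene check
cb=lambda x,y,z:w(s,*c(x,y,5,140,220),z)
Q=np.array([cb(x,y,.023) for x,y in [(593,133),(675,95),(762,182),(684,223)]]);print('die scene',Q.mean(0),Q)
print('anvil scene', w(s,339,212.5,.032),'knob', w(s,399.5,137,.218))
```

```text
die [ 0.45849778 -0.18709797  0.023     ] 0.07887965418698357 0.046490803861054995 171.79317154257964
anvil [0.4750736  0.02706475 0.032     ]
base ctr [0.53281436 0.04073611 0.022     ] 0.26592753513994744 gx deg 14.045218899171122
anvil from base [0.47460809 0.02617485 0.022     ] hinge [0.62058927 0.06346789 0.032     ]
knob top [0.53494825 0.18862704 0.218     ]
column top [0.62078108 0.0628281  0.213     ]
foil [ 0.67444791 -0.31492511  0.09913614]
master [ 0.62268371 -0.16099341  0.01963288]
grey [ 0.51819361 -0.35384003  0.0273878 ]
die scene [ 0.4598904 -0.1912557  0.023    ] [[ 0.41641633 -0.20806818  0.023     ]
 [ 0.42422361 -0.1608604   0.023     ]
 [ 0.50249099 -0.17558486  0.023     ]
 [ 0.49643065 -0.22050935  0.023     ]]
anvil scene [0.47720272 0.02264222 0.032     ] knob [0.5376339  0.18046945 0.218     ]
```

Run:
```python
from h import *
b=cv2.imread('pics/scene0.png')
cv2.imwrite('pics/c4.png',cv2.resize(b[125:260,295:425],None,fx=4.4,fy=4.4,interpolation=cv2.INTER_CUBIC))
```

```text
(no output)
```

View pics/c4.png

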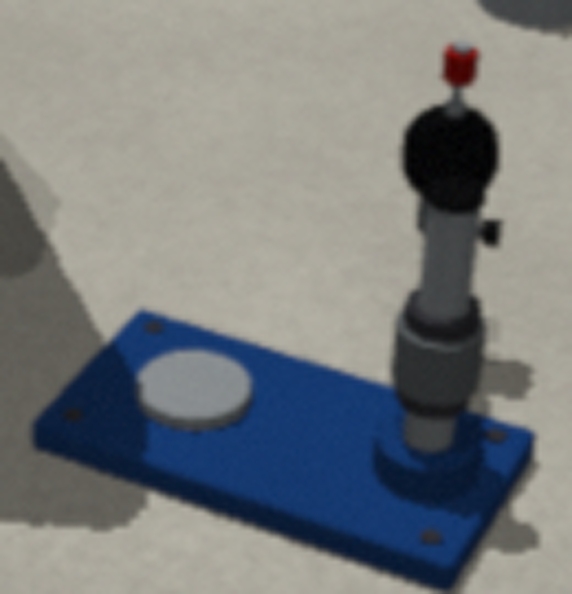

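Candidates in the top view: brass/aluminium (333,235), grey/wood (391,214), orange (369,260) and (412,261). The crops show that only (333,235) has a brass face on a grey aluminium backing, so I choose that one. Next I move above it and look with the wrist camera.

>>> arm_command --targets '[[[0, 0, -0.03], [15, 28, -3], 0], [[0, 0, -0.03], [15, 28, -3], 0], [[0, 0, -0.03], [15, 28, -3], 0], [[0, 0, -0.03], [15, 28, -3], 0], [[0, 0, -0.03], [15, 28, -3], 0], [[0, 0, -0.03], [15, 28, -3], 0], [[0, 0, -0.03], [15, 28, -3], 0], [[0, 0, -0.03], [15, 28, -3], 0]]'

```text
t: 0.9
eef_pos: [0.3453, -0.4111, 0.3803]
ee_rot: [3.141, -0.0, -3.043]
force: [-0.1, 0.5, -0.2]
width: 0.0878
```

>>> arm_command --targets '[[[0, 0, -0.03], [15, 28, -3], 0], [[0, 0, -0.03], [15, 28, -3], 0], [[0, 0, -0.03], [15, 28, -3], 0], [[0, 0, -0.03], [15, 28, -3], 0], [[0, 0, -0.03], [15, 28, -3], 0], [[0, 0, -0.03], [15, 28, -3], 0], [[0, 0, -0.03], [14, 27, -3], 0], [[0, 0, -0.03], [10, 20, -3], 0]]'

```text
t: 1.7
eef_pos: [0.4595, -0.1959, 0.3564]
ee_rot: [3.141, -0.0, 3.001]
force: [-0.6, -0.1, 0.7]
width: 0.0875
```

>>> arm_command --targets '[[[0, 0, 0], [0, 0, 0], 0], [[0, 0, 0], [0, 0, 0], 0]]'

```text
t: 1.9
eef_pos: [0.459, -0.197, 0.3564]
ee_rot: [-3.142, -0.001, 3.003]
force: [-0.3, -0.8, -0.3]
width: 0.0877
```

Run:
```python
from h import *
s=get_state();print(s['t'],s['q'],s['eef_pos'],s['ee_rot'])
im,d,p=snap('wrist','w1');print(p)
cv2.imwrite('pics/w1b.png',cv2.resize(cv2.cvtColor(im,cv2.COLOR_RGB2BGR),None,fx=1.25,fy=1.25))
```

```text
1.9 [-1.12647673e-02  1.08273134e-01 -4.37240374e-01 -4.40992690e-05
 -1.02606939e+00 -1.69799519e+00] [ 0.4589721  -0.19697506  0.35638681] [-3.14153027e+00 -7.85000050e-04  3.00310613e+00]
{'mtx': array([[315.36033364,   0.        , 328.83328138],
       [  0.        , 315.36033364, 200.30366706],
       [  0.        ,   0.        ,   1.        ]]), 'eye': array([ 0.38362738, -0.18625013,  0.33618702]), 'orientation': array([ 2.85866301e+00, -4.90134715e-04,  1.43242802e+00])}
```

View pics/w1b.png

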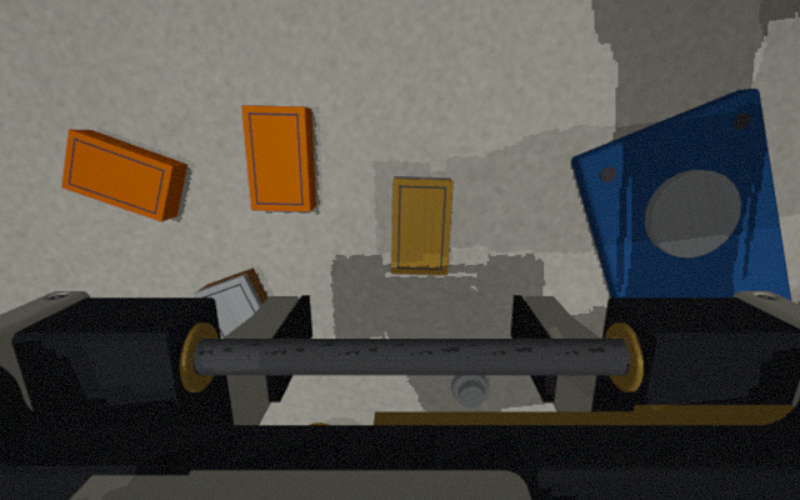

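Run:
```python
from h import *
f=load('w1')
a=cv2.cvtColor(f['im'],cv2.COLOR_RGB2BGR)
cv2.imwrite('pics/w1c.png',cv2.resize(a[130:230,300:375],None,fx=6,fy=6,interpolation=cv2.INTER_CUBIC))
cv2.imwrite('pics/w1d.png',cv2.resize(a[60:245,450:640],None,fx=4,fy=3.2,interpolation=cv2.INTER_CUBIC))
```

```text
(no output)
```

View pics/w1c.png

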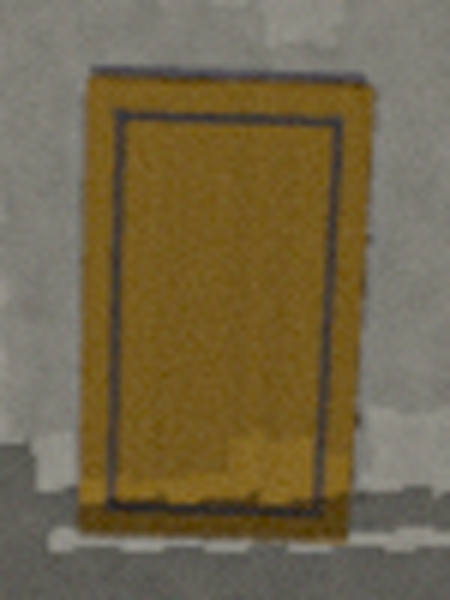

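View pics/w1d.png

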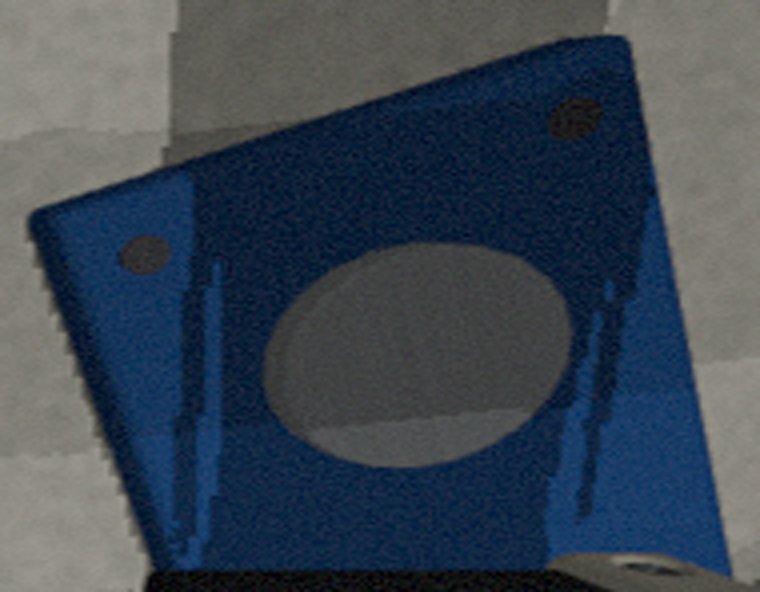

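Run:
```python
from h import *
f=load('w1')
def c(x,y,kx,ky,u0,v0): return ((x+.5)/kx-.5+u0,(y+.5)/ky-.5+v0)
P=np.array([w(f,*c(x,y,6,6,300,130),.023) for x,y in [(90,77),(373,83),(346,538),(79,530)]])
dx=(P[2]+P[3]-P[0]-P[1])/2;dy=(P[1]+P[2]-P[0]-P[3])/2
print(P,P.mean(0),np.linalg.norm(dx),np.linalg.norm(dy),np.degrees(np.arctan2(dx[1],dx[0])),np.degrees(np.arctan2(dy[1],dy[0])))
A=np.array([w(f,*c(x,y,4,3.2,450,60),.032)[:2] for x,y in [(285,362),(572,345),(430,242),(405,467),(310,425),(535,275)]])
(m,r)=cv2.minEnclosingCircle((A*1000).astype(np.float32));print('anvil',m,r)
s=np.linalg.lstsq(np.c_[2*A,np.ones(len(A))],(A**2).sum(1),rcond=None)[0];print(s,np.sqrt(s[2]+s[0]**2+s[1]**2))
```

```text
[[ 0.41327762 -0.20434993  0.023     ]
 [ 0.42063366 -0.15858778  0.023     ]
 [ 0.49853226 -0.17189471  0.023     ]
 [ 0.49059476 -0.21806226  0.023     ]] [ 0.45575958 -0.18822367  0.023     ] 0.07877494280785927 0.04659657190754058 -9.874839363060147 80.55470343574915
anvil (472.67767333984375, 25.997594833374023) 35.1561164855957
[ 0.47283049  0.02638967 -0.22309595] 0.0341926161851387
```

>>> arm_command --targets '[[[0, 0, -0.02], [-2, 9, -20], 0], [[0, 0, 0], [0, 0, -30], 0], [[0, 0, 0], [0, 0, -30], 0], [[0, 0, 0], [0, 0, -30], 0], [[0, 0, 0], [0, 0, -25], 0], [[0, 0, 0], [0, 0, -20], 0], [[0, 0, 0], [0, 0, -15], 0], [[0, 0, 0], [0, 0, -4], 0]]'

```text
t: 2.75
eef_pos: [0.456, -0.1892, 0.1812]
ee_rot: [-3.141, -0.003, 2.98]
force: [-0.4, 0.2, 0.2]
width: 0.0877
```

>>> arm_command --targets '[[[0, 0, 0], [0, 0, -2], 0], [[0, 0, 0], [0, 0, 0], 0.6], [[0, 0, 0], [0, 0, 0], 0.6], [[0, 0, 0], [0, 0, 0], 0.6], [[0, 0, 0], [0, 0, 0], 0.6], [[0, 0, 0], [0, 0, 0], 0.6]]' --squeeze 30

```text
t: 3.35
eef_pos: [0.457, -0.1883, 0.181]
ee_rot: [3.142, 0.001, 2.982]
force: [0.1, -0.2, 0.3]
width: 0.053
```

>>> arm_command --targets '[[[0, 0, 0], [0, 0, 0], 0.7], [[0, 0, 0], [0, 0, 0], 0.7], [[0, 0, 0], [0, 0, 0], 0.7], [[0, 0, 0], [0, 0, 0], 0.7]]'

```text
t: 3.75
eef_pos: [0.457, -0.1884, 0.1809]
ee_rot: [-3.142, 0.0, 2.982]
force: [-0.6, 2.5, 5.6]
width: 0.0477
```

Run:
```python
from h import *
im,d,p=snap('wrist','w2')
```

```text
(no output)
```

View pics/w2.png

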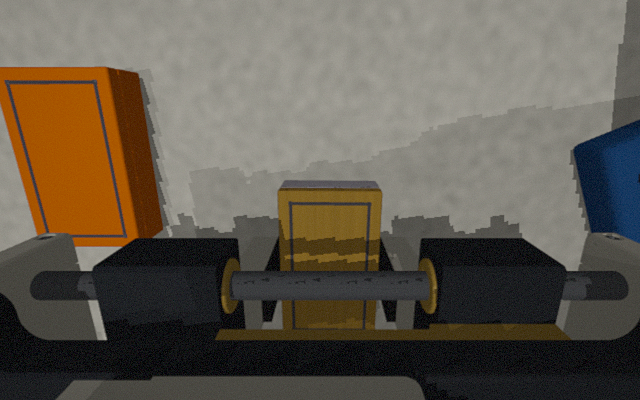

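Run:
```python
from h import *
f=load('w2')
a=w(f,279,189.5,.023);b=w(f,381.5,189.5,.023);d=b-a;n=np.array([d[1],-d[0],0])/np.linalg.norm(d)
print(a,b,np.linalg.norm(d),np.degrees(np.arctan2(d[1],d[0])),'centre',(a+b)/2+n*.04)
```

```text
[ 0.41302735 -0.20367691  0.023     ] [ 0.42037861 -0.15813889  0.023     ] 0.04612756225298003 80.82978514868783 centre [ 0.45619175 -0.18728262  0.023     ]
```

>>> arm_command --targets '[[[0, 0, 0], [0, 0, 5], 0.7], [[0, 0, 0], [0, 0, 20], 0.7], [[0, 0, 0], [0, 0, 25], 0.7], [[0, 0, 0], [0, 0, 20], 0.7], [[0, 0, 0], [0, 0, 10], 0.7]]'

```text
t: 4.3
eef_pos: [0.457, -0.1884, 0.262]
ee_rot: [3.141, 0.001, 2.981]
force: [-0.1, 0.2, -4.4]
width: 0.048
```

>>> arm_command --targets '[[[0, 0, 0.05], [2, 27, 0], 0.7], [[0, 0, 0.05], [2, 27, 0], 0.7], [[0, 0, 0.05], [2, 27, 0], 0.7], [[0, 0, 0.05], [2, 27, 0], 0.7], [[0, 0, 0.05], [2, 27, 0], 0.7], [[0, 0, 0.05], [2, 27, 0], 0.7], [[0, 0, 0.05], [2, 27, 0], 0.7], [[0, 0, 0.055], [2.5, 25, 0], 0.7]]'

```text
t: 5.1
eef_pos: [0.4729, 0.0266, 0.26]
ee_rot: [3.142, -0.001, -2.895]
force: [0.6, 0.3, -3.1]
width: 0.0478
```

>>> arm_command --targets '[[[0, 0, 0], [0, 0, 0], 0.7], [[0, 0, 0], [0, 0, 0], 0.7]]'

```text
t: 5.3
eef_pos: [0.473, 0.026, 0.26]
ee_rot: [-3.142, -0.002, -2.896]
force: [0.4, 0.3, -4.3]
width: 0.0477
```

Run:
```python
from h import *
s=get_state();print(s['t'],s['q'],s['eef_pos'],s['ee_rot'])
im,d,p=snap('wrist','w3')
```

```text
5.3 [ 4.71496851e-01  1.81399415e-01 -6.12399293e-01 -4.70792380e-04
 -7.78617327e-01 -1.79650846e+00] [0.47301691 0.02595162 0.2599681 ] [-3.14155187e+00 -1.65255374e-03 -2.89614338e+00]
```

View pics/w3.png

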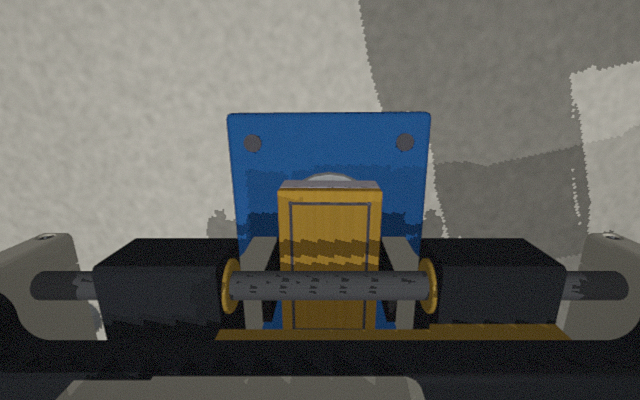

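Run:
```python
from h import *
f=load('w3')
a=cv2.cvtColor(f['im'],cv2.COLOR_RGB2BGR)
cv2.imwrite('pics/w3c.png',cv2.resize(a[100:210,215:445],None,fx=3.4,fy=5,interpolation=cv2.INTER_CUBIC))
```

```text
(no output)
```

View pics/w3c.png

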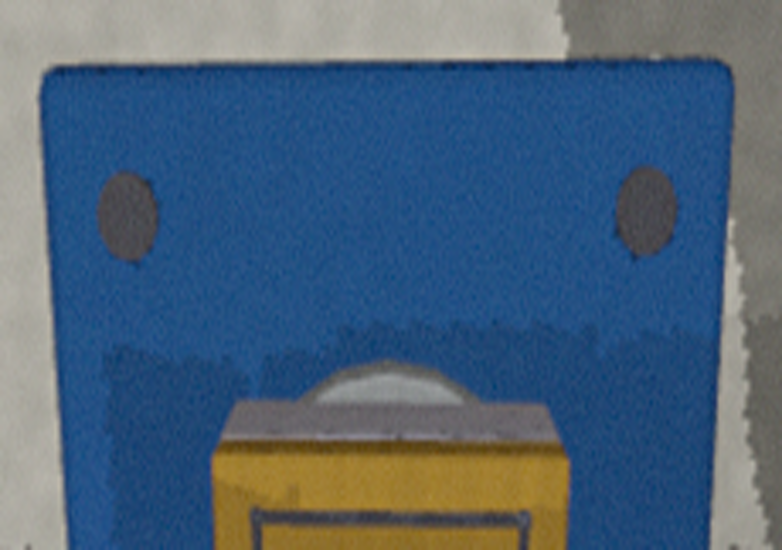

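Run:
```python
from h import *
f=load('w3')
def c(x,y): return ((x+.5)/3.4-.5+215,(y+.5)/5-.5+100)
a=w(f,*c(43,76),.022);b=w(f,*c(733,70),.022);d=b-a;L=np.linalg.norm(d)
g=np.array([d[1],-d[0],0])/L;print(L,'gx',np.degrees(np.arctan2(g[1],g[0])),'anvil from edge',(a+b)/2+g*.075)
print('anvil apex', w(f,*c(390,368),.032)+g*.035)
z=.023+.26-.1809
p=w(f,*c(213,452),z);q=w(f,*c(570,452),z);e=q-p;h=np.array([e[1],-e[0],0])/np.linalg.norm(e)
print('die',np.linalg.norm(e),np.degrees(np.arctan2(h[1],h[0])),(p+q)/2+h*.04)
```

```text
0.13524791473353606 gx 14.396853531124348 anvil from edge [0.47512928 0.02735783 0.022     ]
anvil apex [0.47309929 0.0270388  0.032     ]
die 0.04729905110381019 14.062803996361422 [0.47190801 0.02658103 0.1021    ]
```

>>> arm_command --targets '[[[0, 0, 0], [1.5, 0.5, -8], 0.7], [[0, 0, 0], [0, 0, -12], 0.7], [[0, 0, 0], [0, 0, -12], 0.7], [[0, 0, 0], [0, 0, -8], 0.7], [[0, 0, 0], [0, 0, -4], 0.7], [[0, 0, 0], [0, 0, -1.5], 0.7], [[0, 0, 0], [0, 0, -1], 0.7], [[0, 0, 0], [0, 0, -0.5], 0.7]]'

```text
t: 6.15
eef_pos: [0.4751, 0.0261, 0.2139]
ee_rot: [3.142, 0.001, -2.897]
force: [-0.6, 0.4, -4.8]
width: 0.048
```

>>> arm_command --targets '[[[0, 0, 0], [0, 0, 0], 0.7], [[0, 0, 0], [0, 0, 0], 0.7]]'

```text
t: 6.35
eef_pos: [0.475, 0.0262, 0.2139]
ee_rot: [3.141, 0.001, -2.897]
force: [-0.2, 1.1, -3.3]
width: 0.0475
```

>>> arm_command --targets '[[[0, 0, 0], [0, 0, -0.5], 0.7], [[0, 0, 0], [0, 0, -0.5], 0.7], [[0, 0, 0], [0, 0, 0], 0.7]]'

```text
t: 6.65
eef_pos: [0.475, 0.0262, 0.2129]
ee_rot: [-3.142, 0.0, -2.897]
force: [-2.1, 0.6, 1.2]
width: 0.0481
```

>>> arm_command --targets '[[[0, 0, 0], [0, 0, 0], 0.35], [[0, 0, 0], [0, 0, 0], 0.3], [[0, 0, 0], [0, 0, 0], 0.2], [[0, 0, 0], [0, 0, 0], 0.1], [[0, 0, 0], [0, 0, 0], 0]]'

```text
t: 7.15
eef_pos: [0.475, 0.0261, 0.2127]
ee_rot: [-3.142, 0.0, -2.897]
force: [-0.3, 0.2, -0.6]
width: 0.0797
```

>>> arm_command --targets '[[[0, 0, 0], [0, 0, 10], 0], [[0, 0, 0], [0, 0, 25], 0], [[0, 0, 0], [0, 0, 35], 0], [[0, 0, 0], [0, 0, 35], 0], [[0, 0, 0], [0, 0, 35], 0], [[0, 0, 0], [0, 0, 35], 0], [[0, 0, 0], [0, 0, 25], 0]]'

```text
t: 7.85
eef_pos: [0.4748, 0.0259, 0.4161]
ee_rot: [3.141, 0.003, -2.897]
force: [1.0, -0.7, 0.1]
width: 0.0879
```

Run:
```python
from h import *
s=get_state();print(s['t'],s['q'],s['eef_pos'],s['ee_rot'])
snap('wrist','w4');snap('scene','s4');snap('top','t4')
```

```text
7.85 [ 4.69927023e-01  1.48810688e-02 -3.94085062e-01  5.37204038e-04
 -1.15856637e+00 -1.79595765e+00] [0.47475447 0.02588659 0.41613241] [ 3.14134443  0.00329143 -2.89661293]
```

View pics/w4.png

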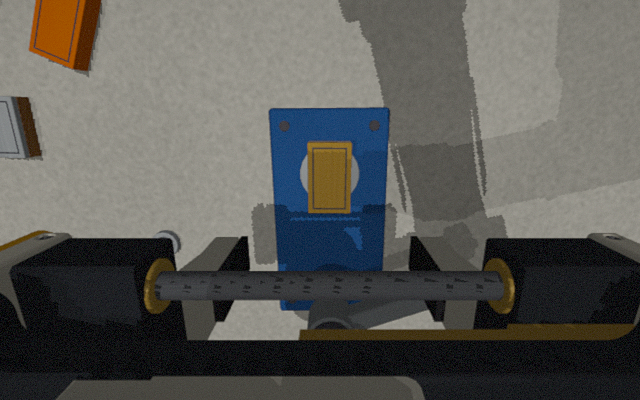

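View pics/s4.png

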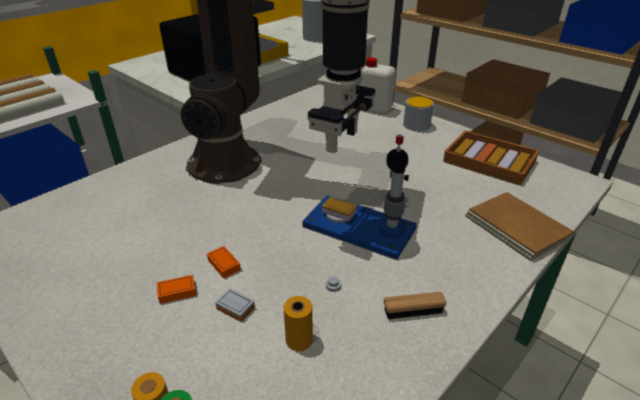

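View pics/t4.png

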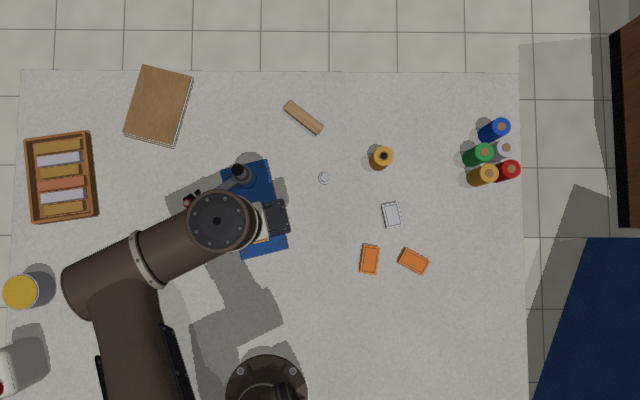

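>>> arm_command --targets '[[[0, 0, 0.128], [4, 10.5, 4], 0], [[0, 0, 0.128], [4, 10.5, 4], 0], [[0, 0, 0.128], [4, 10.5, 4], 0], [[0, 0, 0.128], [4, 10.5, 4], 0], [[0, 0, 0.128], [4, 10.5, 4], 0], [[0, 0, 0.128], [4, 10.5, 4], 0], [[0, 0, 0.128], [4, 10.5, 4], 0], [[0, 0, 0.128], [4, 10.5, 4], 0]]'

```text
t: 8.8
eef_pos: [0.5067, 0.1104, 0.4439]
ee_rot: [3.14, -0.001, -1.868]
force: [0.8, 0.4, -1.0]
width: 0.0879
```

>>> arm_command --targets '[[[0, 0, 0.128], [4, 10.5, 0], 0], [[0, 0, 0.128], [4, 10.5, 0], 0], [[0, 0, 0.128], [4, 10.5, 0], 0], [[0, 0, 0.128], [4, 10.5, 0], 0], [[0, 0, 0.128], [4, 10.5, 0], 0], [[0, 0, 0.128], [4, 10.5, 0], 0], [[0, 0, 0.128], [3, 13, 0], 0], [[0, 0, 0], [0, 0, 0], 0]]'

```text
t: 9.6
eef_pos: [0.534, 0.1871, 0.4435]
ee_rot: [3.14, 0.0, -0.973]
force: [-0.1, -0.0, -0.6]
width: 0.0881
```

Run:
```python
from h import *
s=get_state();print(s['t'],s['q'],s['eef_pos'],s['ee_rot'])
snap('wrist','w5')
```

```text
9.6 [ 6.82669910e-01  1.56821848e-01 -1.71629823e-01 -3.04598557e-04
 -1.24435811e+00 -8.47631155e-02] [0.53401236 0.18707313 0.44347457] [ 3.13956200e+00  1.16816866e-04 -9.72987617e-01]
```

View pics/w5.png

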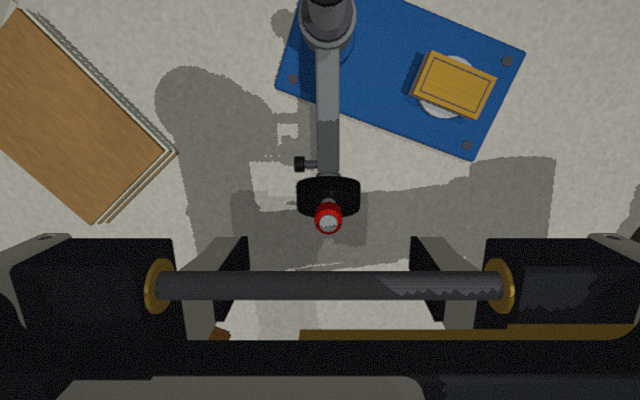

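Run:
```python
from h import *
f=load('w5')
a=cv2.cvtColor(f['im'],cv2.COLOR_RGB2BGR)
cv2.imwrite('pics/w5c.png',cv2.resize(a[160:250,280:380],None,fx=6,fy=6,interpolation=cv2.INTER_CUBIC))
print(f['d'][222,328], w(f,328,222,.218), w(f,328,222))
c=np.array([w(f,u,v,.055) for u,v in [(429,52),(497,74),(480,119),(410,88)]]);print(c.mean(0))
```

```text
0.2163695 [0.53374451 0.18741844 0.218     ] [0.53409457 0.1869015  0.21969357]
[0.47619006 0.02565296 0.055     ]
```

View pics/w5c.png

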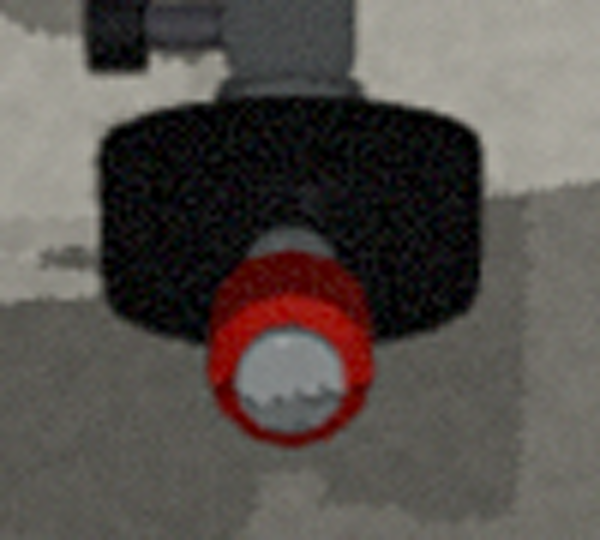

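>>> arm_command --targets '[[[0, 0, 0], [0, 0, -15], 0], [[0, 0, 0], [0, 0, -20], 0], [[0, 0, 0], [0, 0, -20], 0], [[0, 0, 0], [0, 0, -12], 0.2], [[0, 0, 0], [0, 0, -6], 0.4], [[0, 0, 0], [0, 0, -0.5], 0.6], [[0, 0, 0], [0, 0, 0], 0.8], [[0, 0, 0], [0, 0, 0], 0.9]]' --squeeze 15

```text
t: 10.45
eef_pos: [0.5342, 0.1862, 0.3721]
ee_rot: [-3.14, -0.0, -0.977]
force: [-0.0, 0.7, -0.3]
width: 0.0528
```

>>> arm_command --targets '[[[0, 0, 0], [0, 0, 0], 0.9], [[0, 0, 0], [0, 0, 0], 0.9], [[0, 0, 0], [0, 0, 0], 0.9], [[0, 0, 0], [0, 0, 0], 0.9], [[0, 0, 0], [0, 0, 0], 0.9], [[0, 0, 0], [0, 0, 0], 0.9]]'

```text
t: 11.05
eef_pos: [0.534, 0.1862, 0.3712]
ee_rot: [-3.141, 0.0, -0.977]
force: [0.2, -0.5, -0.2]
width: 0.0199
```

>>> arm_command --targets '[[[0, 0, 0], [0, 0, 0], 0.9], [[0, 0, 0], [0, 0, 0], 0.9], [[0, 0, 0], [0, 0, 3], 0.9], [[0, 0, 0], [0, 0, 7], 0.9], [[0, 0, 0], [0, 0, 8], 0.9], [[0, 0, 0], [0, 0, 8], 0.9], [[0, 0, 0], [0, 0, 6], 0.9], [[0, 0, 0], [0, 0, 4], 0.9]]'

```text
t: 11.85
eef_pos: [0.5339, 0.1861, 0.408]
ee_rot: [-3.141, 0.0, -0.977]
force: [-0.1, -0.1, -2.2]
width: 0.0193
```

Run:
```python
from h import *
s=get_state();print(s['t'],s['q'],s['eef_pos'],s['ee_rot'],s['force'],s['width'])
snap('wrist','w6');snap('scene','s6')
a=cv2.imread('pics/s6.png'); cv2.imwrite('pics/s6c.png',cv2.resize(a[90:260,295:455],None,fx=3.5,fy=3.5,interpolation=cv2.INTER_CUBIC))
```

```text
11.85 [ 6.81484753e-01  1.76804385e-01 -2.29077485e-01 -4.62453632e-05
 -1.16428260e+00 -8.74799606e-02] [0.53388879 0.18609699 0.40802963] [-3.14096692e+00  9.75302097e-05 -9.76809777e-01] [-0.14070237 -0.07378224 -2.16984155] 0.01928086176948641
```

View pics/w6.png

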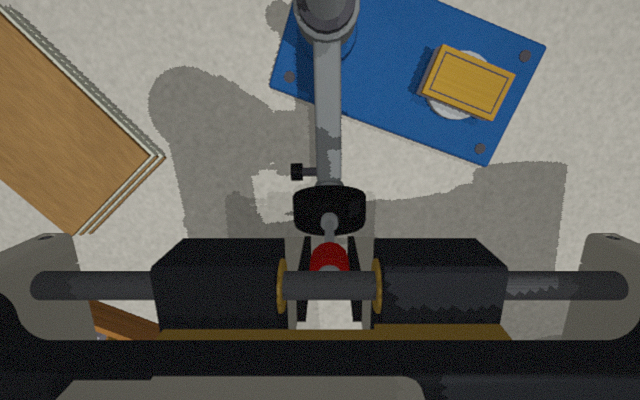

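View pics/s6c.png

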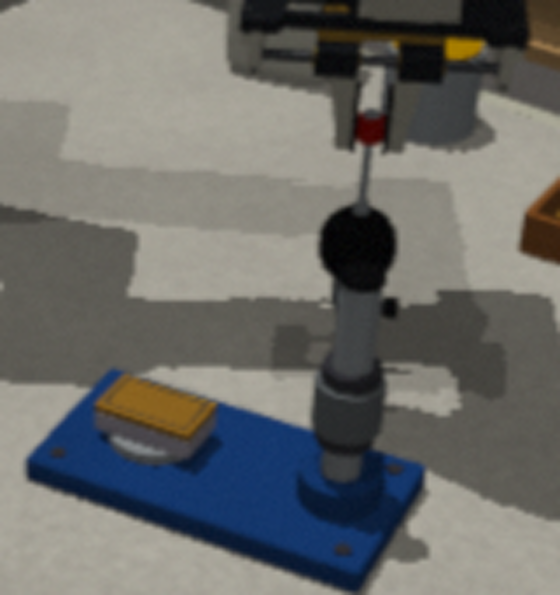

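Run:
```python
import numpy as np
C=np.array([619.4,63.3]);r=149.7
th=np.full(24,.0515);th[0]=.03;th[-1]=.0257;th[1:-1]=(1.2104-.0557)/22
a=np.radians(124.85)+np.r_[0,np.cumsum(th)]
P=C+r*np.c_[np.cos(a),np.sin(a)];P=np.round(P,1);D=np.diff(P,axis=0)
for i in range(24): print(round(th[i],4),D[i].round(1))
```

```text
0.03 [-3.7 -2.7]
0.0525 [-6.2 -4.8]
0.0525 [-5.9 -5.2]
0.0525 [-5.6 -5.4]
0.0525 [-5.4 -5.8]
0.0525 [-5. -6.]
0.0525 [-4.7 -6.3]
0.0525 [-4.4 -6.5]
0.0525 [-4.1 -6.8]
0.0525 [-3.6 -6.9]
0.0525 [-3.3 -7.1]
0.0525 [-3.  -7.3]
0.0525 [-2.5 -7.5]
0.0525 [-2.1 -7.5]
0.0525 [-1.8 -7.7]
0.0525 [-1.3 -7.7]
0.0525 [-1.  -7.8]
0.0525 [-0.5 -7.9]
0.0525 [-0.1 -7.8]
0.0525 [ 0.3 -7.9]
0.0525 [ 0.7 -7.8]
0.0525 [ 1.1 -7.8]
0.0525 [ 1.6 -7.7]
0.0257 [ 0.9 -3.7]
```

>>> arm_command --targets '[[[0, 0, 0.03], [-3.7, -2.7, 0], 0.9], [[0, 0, 0.0525], [-6.2, -4.8, 0], 0.9], [[0, 0, 0.0525], [-5.9, -5.2, 0], 0.9], [[0, 0, 0.0525], [-5.6, -5.4, 0], 0.9], [[0, 0, 0.0525], [-5.4, -5.8, 0], 0.9], [[0, 0, 0.0525], [-5, -6, 0], 0.9], [[0, 0, 0.0525], [-4.7, -6.3, 0], 0.9], [[0, 0, 0.0525], [-4.4, -6.5, 0], 0.9]]'

```text
t: 12.75
eef_pos: [0.4928, 0.1431, 0.4071]
ee_rot: [-3.141, -0.0, -0.576]
force: [1.6, -0.3, -2.7]
width: 0.0198
```

>>> arm_command --targets '[[[0, 0, 0.0525], [-4.1, -6.8, 0], 0.9], [[0, 0, 0.0525], [-3.6, -6.9, 0], 0.9], [[0, 0, 0.0525], [-3.3, -7.1, 0], 0.9], [[0, 0, 0.0525], [-3, -7.3, 0], 0.9], [[0, 0, 0.0525], [-2.5, -7.5, 0], 0.9], [[0, 0, 0.0525], [-2.1, -7.5, 0], 0.9], [[0, 0, 0.0525], [-1.8, -7.7, 0], 0.9], [[0, 0, 0.0525], [-1.3, -7.7, 0], 0.9]]'

```text
t: 13.55
eef_pos: [0.4713, 0.0846, 0.4073]
ee_rot: [-3.141, -0.001, -0.156]
force: [2.4, 0.4, -1.7]
width: 0.0195
```

>>> arm_command --targets '[[[0, 0, 0.0525], [-1, -7.8, 0], 0.9], [[0, 0, 0.0525], [-0.5, -7.9, 0], 0.9], [[0, 0, 0.0525], [-0.1, -7.8, 0], 0.9], [[0, 0, 0.0525], [0.3, -7.9, 0], 0.9], [[0, 0, 0.0525], [0.7, -7.8, 0], 0.9], [[0, 0, 0.0525], [1.1, -7.8, 0], 0.9], [[0, 0, 0.0525], [1.6, -7.7, 0], 0.9], [[0, 0, 0.0257], [0.9, -3.7, 0], 0.9]]'

```text
t: 14.35
eef_pos: [0.4745, 0.0262, 0.4073]
ee_rot: [-3.141, -0.001, 0.237]
force: [1.4, 1.3, -1.0]
width: 0.0198
```

>>> arm_command --targets '[[[0, 0, 0], [0, 0, 0], 0.9], [[0, 0, 0], [0, 0, 0], 0.9]]'

```text
t: 14.55
eef_pos: [0.4745, 0.0265, 0.4073]
ee_rot: [3.142, -0.001, 0.234]
force: [2.9, 0.3, -1.5]
width: 0.0196
```

Run:
```python
from h import *
s=get_state();print(s['t'],s['q'],s['eef_pos'],s['ee_rot'],s['force'],s['width'])
snap('wrist','w7');snap('scene','s7')
a=cv2.imread('pics/s7.png'); cv2.imwrite('pics/s7c.png',cv2.resize(a[90:260,255:455],None,fx=3.5,fy=3.5,interpolation=cv2.INTER_CUBIC))
```

```text
14.55 [ 4.71406054e-01  2.17723459e-02 -4.07853821e-01  3.30464897e-04
 -1.14029969e+00  1.33291843e+00] [0.4744779  0.02651058 0.40727037] [ 3.14150579e+00 -9.16730947e-04  2.33665978e-01] [ 2.87096647  0.2601913  -1.50888753] 0.019607630110447243
```

View pics/w7.png

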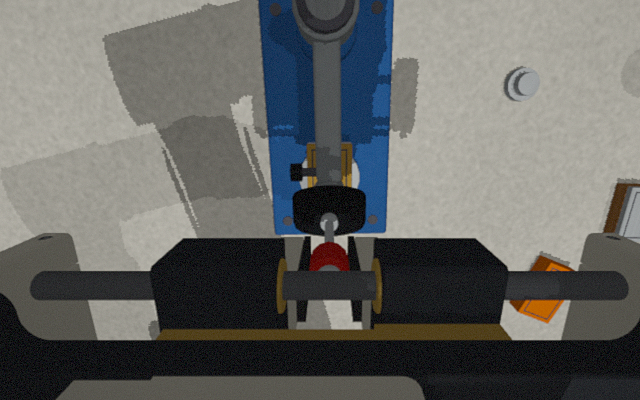

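View pics/s7c.png

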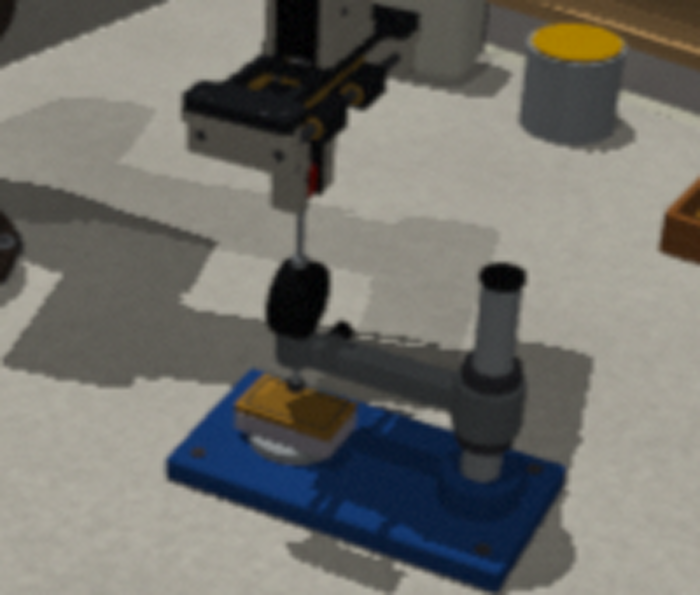

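>>> arm_command --targets '[[[0, 0, 0], [0, 0, -3], 0.9], [[0, 0, 0], [0, 0, -3], 0.9], [[0, 0, 0], [0, 0, -2], 0.9], [[0, 0, 0], [0, 0, -1.5], 0.9], [[0, 0, 0], [0, 0, -1], 0.9], [[0, 0, 0], [0, 0, -0.5], 0.9], [[0, 0, 0], [0, 0, -0.5], 0.9], [[0, 0, 0], [0, 0, 0], 0.9]]'

```text
t: 15.45
eef_pos: [0.4745, 0.0266, 0.3957]
ee_rot: [-3.141, -0.0, 0.234]
force: [4.2, 0.8, -3.0]
width: 0.0197
```

Run:
```python
from h import *
s=get_state();print(s['t'],s['eef_pos'],s['ee_rot'],s['force'],s['width'])
snap('scene','s8')
a=cv2.imread('pics/s8.png'); cv2.imwrite('pics/s8c.png',cv2.resize(a[170:235,300:380],None,fx=9,fy=9,interpolation=cv2.INTER_CUBIC))
```

```text
15.45 [0.47446518 0.02661672 0.39570284] [-3.14140165e+00 -4.14925968e-04  2.33898059e-01] [ 4.21293046  0.76017047 -3.04539422] 0.019710352447203754
```

View pics/s8c.png

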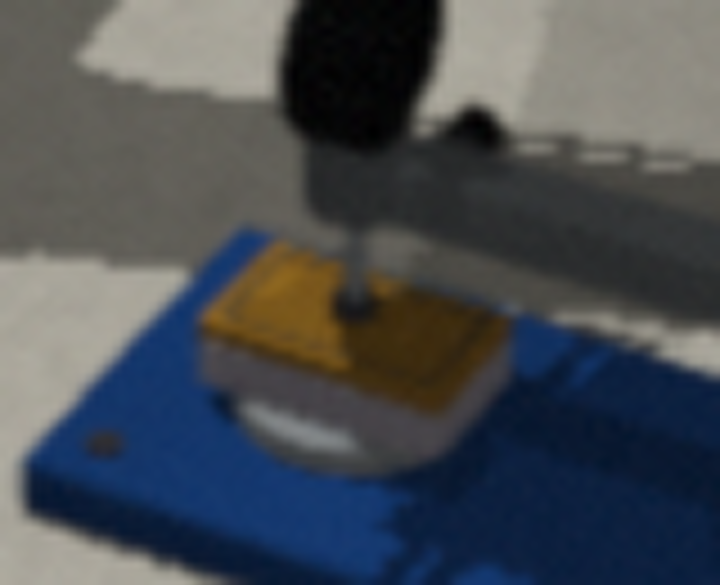

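>>> arm_command --targets '[[[0, 0, 0], [0.3, 0.1, -0.5], 0.9], [[0, 0, 0], [0.3, 0.1, -0.5], 0.9], [[0, 0, 0], [0, 0, -0.5], 0.9], [[0, 0, 0], [0, 0, 0], 0.9]]'

```text
t: 15.9
eef_pos: [0.4747, 0.0267, 0.3941]
ee_rot: [-3.142, 0.001, 0.234]
force: [1.0, 1.7, -0.4]
width: 0.0192
```

>>> arm_command --targets '[[[0, 0, 0], [0, 0, -0.5], 0.9], [[0, 0, 0], [0, 0, -0.5], 0.9], [[0, 0, 0], [0, 0, 0], 0.9], [[0, 0, 0], [0, 0, 0], 0.9]]'

```text
t: 16.3
eef_pos: [0.4748, 0.0266, 0.3931]
ee_rot: [3.142, 0.001, 0.234]
force: [0.4, 1.2, -0.2]
width: 0.0196
```

>>> arm_command --targets '[[[0, 0, 0], [0, 0, -0.5], 0.9], [[0, 0, 0], [0, 0, -0.5], 0.9], [[0, 0, 0], [0, 0, 0], 0.9], [[0, 0, 0], [0, 0, 0], 0.9]]'

```text
t: 16.7
eef_pos: [0.4748, 0.0267, 0.3921]
ee_rot: [3.142, 0.0, 0.234]
force: [-0.4, 1.7, 0.2]
width: 0.0193
```

Run:
```python
from h import *
s=get_state();print(s['t'],s['eef_pos'],s['ee_rot'],s['force'],s['width'])
snap('scene','s9')
a=cv2.imread('pics/s9.png'); cv2.imwrite('pics/s9c.png',cv2.resize(a[120:235,290:400],None,fx=5.2,fy=5.2,interpolation=cv2.INTER_CUBIC))
```

```text
16.7 [0.47482327 0.02665998 0.39206657] [3.14156123e+00 4.42753650e-04 2.33857823e-01] [-0.36794877  1.73319254  0.22280234] 0.019289454211829104
```

View pics/s9c.png

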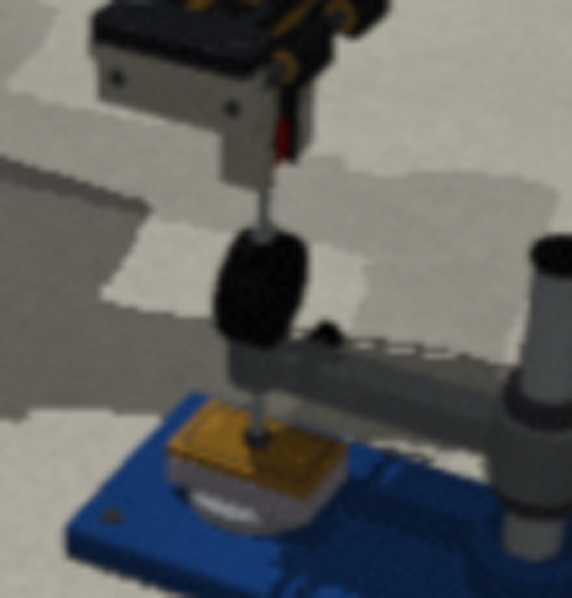

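>>> arm_command --targets '[[[0, 0, 0], [0, 0, 0], 0.74], [[0, 0, 0], [0, 0, 0], 0.7], [[0, 0, 0], [0, 0, 0], 0.6], [[0, 0, 0], [0, 0, 0], 0.4], [[0, 0, 0], [0, 0, 0], 0.2], [[0, 0, 0], [0, 0, 0], 0], [[0, 0, 0], [0, 0, 0], 0]]' --squeeze 3

```text
t: 17.45
eef_pos: [0.475, 0.0267, 0.3922]
ee_rot: [3.142, -0.0, 0.234]
force: [-0.5, -0.7, 0.1]
width: 0.0607
```

>>> arm_command --targets '[[[0, 0, 0], [0, 0, 5], 0], [[0, 0, 0], [0, 0, 15], 0], [[0, 0, 0], [0, 0, 25], 0], [[0, 0, 0], [0, 0, 30], 0], [[0, 0, 0], [-10, 0, 30], 0], [[0, 0, 0], [-20, -20, 10], 0], [[0, 0, 0], [-20, -30, 0], 0], [[0, 0, 0], [-10, -30, 0], 0]]'

```text
t: 18.25
eef_pos: [0.4135, -0.054, 0.5083]
ee_rot: [-3.141, -0.002, 0.235]
force: [0.7, -0.9, 1.0]
width: 0.0876
```

Run:
```python
from h import *
s=get_state();print(s['t'],s['q'],s['eef_pos'],s['force'],s['width'])
snap('scene','s10');snap('wrist','w10');snap('top','t10')
a=cv2.imread('pics/s10.png'); cv2.imwrite('pics/s10c.png',cv2.resize(a[120:235,290:400],None,fx=5.2,fy=5.2,interpolation=cv2.INTER_CUBIC))
```

```text
18.25 [ 3.48050726e-01 -1.42956370e-01 -3.29540338e-01 -4.19783492e-05
 -1.38206177e+00  1.45821898e+00] [ 0.41348407 -0.05400452  0.5083154 ] [ 0.68655339 -0.91996974  0.95890591] 0.08757555647323413
```

View pics/s10c.png

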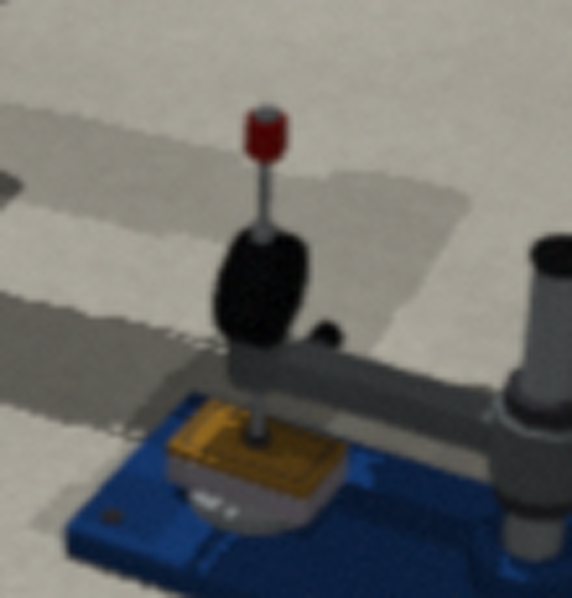

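View pics/w10.png

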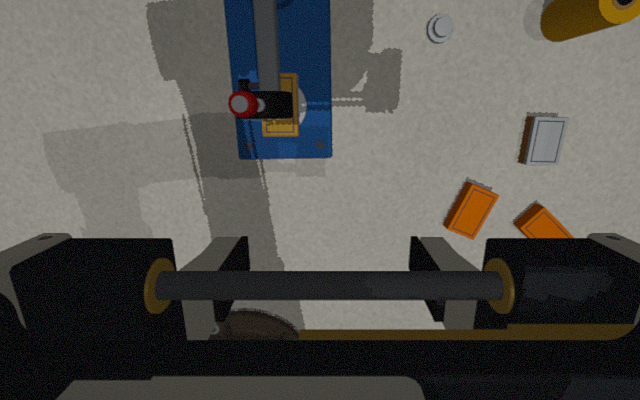

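View pics/t10.png

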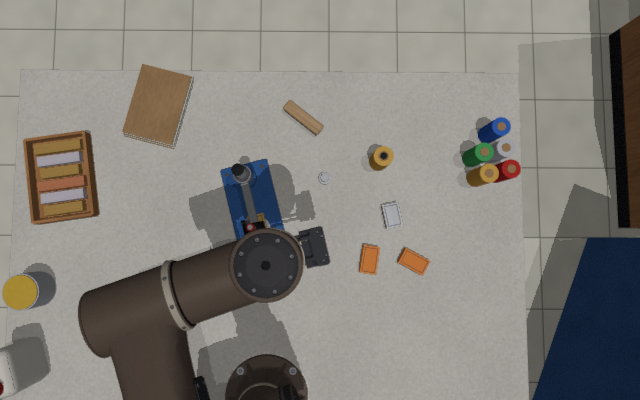

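Run:
```python
from h import *
a=cv2.imread('pics/s10.png'); cv2.imwrite('pics/s10d.png',cv2.resize(a[190:230,315:362],None,fx=14,fy=14,interpolation=cv2.INTER_CUBIC))
b=cv2.imread('pics/w10.png'); cv2.imwrite('pics/w10d.png',cv2.resize(b[60:165,220:340],None,fx=5.5,fy=5.5,interpolation=cv2.INTER_CUBIC))
```

```text
(no output)
```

View pics/s10d.png

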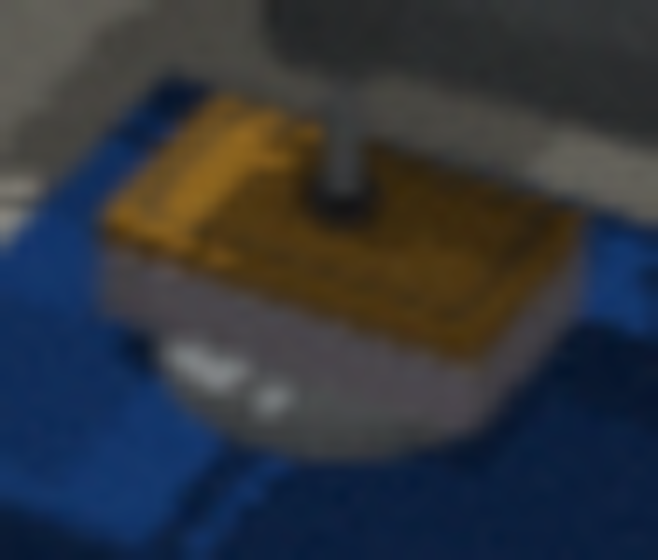

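View pics/w10d.png

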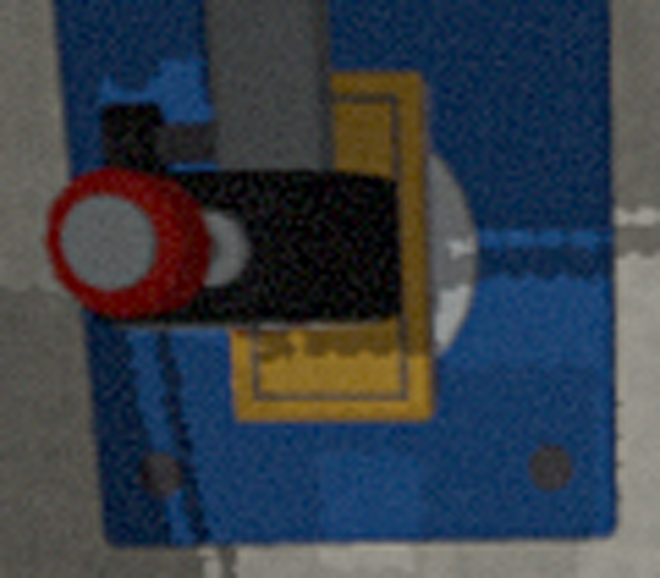

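Run:
```python
from h import *
f=load('s10')
c=lambda x,y,z:w(f,(x+.5)/14-.5+315,(y+.5)/14-.5+190,z)
P=np.array([c(*p,.055) for p in [(225,90),(582,212),(470,362),(103,222)]]);F=c(340,206,.055)
g=np.array([np.cos(.248),np.sin(.248)]);h=np.array([-g[1],g[0]])
d=(F-P.mean(0))[:2];print(P.mean(0),F,'foot-die gx,gy mm',d@g*1e3,d@h*1e3, np.linalg.norm(P[1]-P[0]),np.linalg.norm(P[3]-P[0]))
print('knob top scene', w(f,(266+.5)/5.2-.5+290,(114.5)/5.2-.5+120,.241))
f=load('w10')
c=lambda x,y,z:w(f,(x+.5)/5.5-.5+220,(y+.5)/5.5-.5+60,z)
K=c(108,243,.241);R1=[c(*p,.055) for p in [(425,72),(433,420),(233,420)]]
D=(R1[0]+R1[2])/2;d=(K-D)[:2];print('wrist knob',K,'die',D,d@g*1e3,d@h*1e3)
e=(c(105,545,.022)+c(615,537,.022))/2; print('anvil',e[:2]+g*.075)
```

```text
[0.47601761 0.02337593 0.055     ] [0.47268587 0.0262052  0.055     ] foot-die gx,gy mm -2.5353223142199637 3.560542814118959 0.07773908511833348 0.04951092557878465
knob top scene [0.4721545  0.02709932 0.241     ]
wrist knob [0.47340638 0.02746573 0.241     ] die [0.47468187 0.02619445 0.055     ] -0.9244179425698887 1.54547672598727
anvil [0.47506346 0.02657816]
```

```bash
python3 -c "
from h import *
print(job_done())"
```

```text
the job is handed in; nothing more can be done
None
```

The brass-faced die stands flat, brass up, on the anvil, and the gauge foot rests on the brass under its own spring. I handed the job in at about 18.4 s of the 51 s allowed.

**What I did:** I gripped the die (pads at 48 mm) and set it square to the gauge on the anvil. I then gripped the knob, raised the foot about 36 mm, and swung the arm 1.21 rad until it was over the anvil. I lowered the foot in small steps until the roughly 2 N lifting load on the wrist was gone. I went about 2 mm further on the knob's light spring, let go, and backed away clear.

**Last checks:**
- **Foot on the brass:** the last scene picture shows the foot resting on the middle of the brass, with the knob free.
- **Die height:** I did not read the dial. The load came off close to the tool height expected for 23 mm.
- **Centring:** the views disagree a little on how far the foot is from the die's centre. The two tool positions at release differ by under 1 mm, the wrist camera gives about 2 mm, and the coarser scene camera gives about 4 mm. All of these fall well inside the engraved border.
- **Bystanders:** the grey-faced die, setting master, foil roll and orange look-alikes appear where they were in the top view.

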